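Load the coil winder and hold its wire shutter half open

ROBOT

A 7-joint arm with a two-finger parallel gripper is mounted at the origin on the work surface. World frame = base frame: x ahead of the robot, y to its left, z up, the work surface at z = 0. Lengths are in m, angles in rad, forces in N, time in s.
With the tool pointing down it reaches from about 0.4 to 0.85 m from the base axis. Payload 10.4 kg.
Tool frame: the origin (TCP) lies midway between the tips of the shut fingers; the grasp point (between the pads) lies 19 mm behind it; z points along the fingers, y is the line along which they close (so a half turn about z gives the same grasp; the last joint's range is limited). The gripper opens to 87 mm and grips with 3 to 60 N. Pads are 19 mm wide; open, the fingers measure 117 mm over their backs; the gripper's body (75 mm by 190 mm) begins 51 mm behind the grasp point.
Start: joints at [-1.257, 0.332, -0.065, 1.46, 0.022, 1.35, -0.088], TCP at [0.207, 0.59, 0.223] pointing down, gripper open.
Joint ranges: [-2.6, 2.6], [-0.5, 2.12], [-1.47, 1.34], [0.16, 2.42], [-1.27, 4.41], [0.06, 2.06], [-2.6, 2.6]. Speed limits (rad/s): [2.22, 2.22, 2.79, 2.79, 3.14, 3.14, 3.14].

INTERFACE

Orientations are given as a unit quaternion [x, y, z, w].
In Python, from bench import r gives the robot as it stands.
- The arm moves only by the tool move_arm, never from a script. Its argument "targets" is a list of rows, each a list of 3 entries, a list of its own where there are three numbers: the shift along the tool's x, y, z in cm, then the turn, a rotation vector about the tool's x, y, z in rad, then the opening in per cent of the stroke, from 0 (shut) to 100 (fully open). In form: [[[x, y, z], [wx, wy, wz], gripper], ...]. A call has 1 to 20 rows; each row shifts and turns the commanded pose from where the row before left it, along the tool's axes as they then stand; what a row does not reach is not made up. A row lasts 1/8 s, in which the tool goes at most 62.5 mm and 10.7 degrees, less where a joint would pass 70% of its speed; a pose out of reach is approached as far as the arm can. A call with a gripper value outside its range is refused whole. The fingers move at their own pace and stop on an object; "grip_force" is the grip in N (left out, the last holds). Time passes only in rows, so rows that do not move let the fingers close. It gives the time, the measured TCP pose, the force, the opening and the grip force at its end, in the units of the state.
- r.read_state(): the state, without advancing time (a new reading comes with each control period).
- r.camera(name): name is "scene" or "top"; returns a dict with "image" (480x640x3 uint8, blue, green, red), "vertical_fov" (degrees; the focal length in pixels is half the picture's height over the tangent of half this angle, whatever the lens; pixels are square), "cx", "cy" (the principal point, pixels), "k1" (the pictures are not rectified: a ray, as slopes to the right and down, at radius r is drawn at 1 + k1 r^2 times it, then the intrinsics apply), "cam_to_world" (4x4, takes a point from camera to world coordinates). Camera axes: x right, y down, z forward; pixel columns grow to the right and rows downward; lengths in m; the calibration is good to about 2 mm. A picture is of the moment at which its call begins. There is no depth.
- r.close_job(): hands the job in; it is judged then, once.
The state is a dict: "time": time; "joint_positions": joint angles; "joint_vel": joint speeds; "joint_torque": joint torques, N m; "ee_pos": TCP position; "eef_rot": TCP orientation; "ft_force": force on the tool from outside, world axes, zero at the start; "torque": the same for the moment, N m; "width": finger opening in m; "grip_force": force on a finger pad.
Only numpy, scipy, OpenCV 4.12 (cv2) and the standard library are available. Lean on these libraries where they do the work, as an engineer would, in place of code of your own. Each camera call takes 0.05 s, during which the arm holds its last target. There are 200 camera calls.

TASK

Pick up the empty collared bobbin and lower it gently over the winder's upright spindle until it sits fully down on the base, and let go of it. Then slide the sprung shutter open by its tab to half travel, never as far as its end stop, and finish while still holding it there, half open, against the spring. Leave everything else on the desk where it is.

Things in the scene. Friction and masses are not known exactly. Their poses are not given: they have to be found in the camera images.
- bobbin: Empty grey plastic bobbin standing on the desk, about 100 g, 77 mm high. Two flanges 60 mm across at heights 0-5 and 40-45 mm, 24 mm hub between; above them a plain round collar 30 mm across (heights 45-77 mm) to grip it by. A straight bore 16 mm wide runs right through. Origin: centre of its underside; z up along the bore.
- winder: Coil winder fixed to the desk: grey base plate 130 mm (its x) by 310 mm (its y, from -165 to +145 mm), 20 mm thick. Steel spindle upright at y = +100 mm. Shutter and its window between two dark rails in the other half (outer faces x = +-27 mm, tops 33 mm high). Spring housing at y = -133 to -163 mm, 50 mm high. Origin on the desk surface; z up; yaw varies.
- spindle_seat (a point): Foot of the spindle, on its axis, at the top face of the base (20 mm above the desk), where the bobbin's underside centre comes to rest. The spindle is 12 mm thick, straight for 44 mm above this point, then tapers to 5 mm at its tip, 52 mm above this point. Axes parallel to the winder's.
- half_mark (a point): The middle, at the height of the base's top face, between the two long white marks outside the rails, which show where the tab stands at half travel (winder's y = -55 mm). Short marks show it shut (y = -20 mm) and fully open (y = -90 mm). The black window under the shutter is 70 mm long: at half travel half of it is uncovered.
- shutter (a joint): Travel of the sprung shutter in m: 0 shut (as it starts), 0.070 fully open, half travel 0.035. It opens along the winder's -y, away from the spindle; the spring always drives it shut: about 3 N at 0, 8 N at half, 13.5 N at full travel (150 N/m plus preload).
- tab_top (a point): Middle of the top edge of the upright steel tab fixed on the shutter plate. The tab is 24 mm wide (winder's x), 10 mm thick (winder's y) and stands from 31 to 71.5 mm above the desk; pinch it or push it from its spindle side. Moves with the shutter; axes parallel to the winder's.
- spare_spool: Bystander: low wide spool, grey plastic, 68 mm across and only 28 mm high, no collar and no bore; not the bobbin to mount. Origin at the middle of its underside.
- phone: Bystander: black phone 115 x 58 x 11 mm, lying flat, length along its x. Origin at the middle of its underside.
- mug: Bystander: white mug, 78 mm across, 95 mm high. Origin at the middle of its underside.
- screwdriver: Bystander: screwdriver lying on the desk, 190 mm long, along its x. Origin at the screwdriver's underside, about mid-length.
- morse_key: Bystander: morse paddle on a wooden block 85 x 100 mm, 55 mm high. Origin at the middle of its underside.
- coax_plug: Bystander: small brass plug standing upright, 18 mm across, 40 mm high. Origin at the middle of its underside.

How it is judged:
On the way, in this order (a step that is already met when the one before it is completed fails the run):
1. the bobbin sits fully down on the spindle and is released (horizontal distance between bobbin and spindle_seat below 0.005 m and height (world z) of bobbin between 0.016 and 0.024 m and angle between bobbin's own z axis and vertical below 0.06 rad and linear speed of bobbin below 0.02 m/s and contact force between bobbin and the fingers below 0.2 N and contact force between bobbin and the arm below 0.2 N), for 0.3 s.
2. the shutter is held near half travel by the robot (value of joint shutter between 0.029 and 0.041 m and (contact force between shutter and the fingers above 4 N or contact force between shutter and the arm above 4 N)), for 0.3 s.
At the end, for the whole second after the job is handed in: Through the last second: the shutter stands still at half travel (35 mm, within 6 mm), the robot pressing on it with over 4 N; the bobbin sits upright on the winder's base (within 4 mm in height, 5 mm of the spindle's axis, tilted less than 0.06 rad), at rest and not touched by the robot (all of step 1 and all of step 2 and velocity of joint shutter between -0.01 and 0.01 m/s); the arm keeps its last pose, push and grip.
It fails at once if the shutter is run to its end stop (travel over 67 mm) (value of joint shutter above 0.067 m).
It fails at once if the bobbin is dropped down the spindle (faster than 0.45 m/s on it) (horizontal distance between bobbin and spindle_seat below 0.01 m and height (world z) of bobbin below 0.072 m and linear speed of bobbin above 0.45 m/s).
It fails at once if a bystander is shifted by more than 25 mm (distance of any of spare_spool, phone, mug, screwdriver, morse_key, coax_plug from where it was at the start of the episode above 0.025 m).
It also fails if it takes over 51 s, if anything falls off the work surface, if the arm or the gripper's body presses on something with over 40 N, if the wrist force passes 120 N, or if a joint passes its speed limit or range.

## Working session

There is one attempt and no reset: what is moved stays moved. The work goes in short steps, Python scripts to look and compute and a tool call to move; the robot and the scene stay as the last step left them, time stands still between calls to the robot, and variables do not carry over. Pictures are saved under pics/ and viewed, at most 10 in all, crops included, and the job is handed in when it is done.

Besides the shell and the picture viewer there is one more tool, called as name(argument=value, ...), one argument or row to a line, values as JSON. move_arm: Moves the arm, as the interface text tells. Its arguments: {"type":"object","properties":{"targets":{"type":"array"},"grip_force":{"type":"number"}},"required":["targets"]}

```bash
mkdir -p pics; cat > h.py <<'E'
import numpy as np, cv2
from bench import r
def cam(n):
    c=r.camera(n); c['f']=240/np.tan(np.radians(c['vertical_fov'])/2); return c
def ray(c,u,v):
    d=np.array([(u-c['cx'])/c['f'],(v-c['cy'])/c['f']])
    s=d.copy()
    for _ in range(20): s=d/(1+c['k1']*(s@s))
    T=np.array(c['cam_to_world']); w=T[:3,:3]@np.array([s[0],s[1],1]); return T[:3,3],w/np.linalg.norm(w)
def plane(c,u,v,z):
    o,w=ray(c,u,v); return o+w*(z-o[2])/w[2]
def proj(c,p):
    T=np.array(c['cam_to_world']); q=T[:3,:3].T@(np.array(p)-T[:3,3]); s=q[:2]/q[2]; s=s*(1+c['k1']*(s@s)); return s*c['f']+[c['cx'],c['cy']]
E
python3 - <<'E'
from h import *
for n in ['scene','top']:
    c=cam(n); cv2.imwrite(f'pics/{n}0.png',c['image']); print(n,c['f'],c['cx'],c['cy'],c['k1'],np.round(c['cam_to_world'],3).tolist())
s=r.read_state(); print(s)
E
```

```text
scene 450.33318350831064 318.51954576557125 239.86761274118922 -0.05015635104436789 [[-0.599, 0.437, -0.671, 1.281], [0.8, 0.329, -0.501, 0.599], [0.002, -0.837, -0.547, 0.713], [0.0, 0.0, 0.0, 1.0]]
top 483.32998006417756 320.2365362155339 237.6994520262197 -0.027742030387232774 [[-0.021, -0.99, 0.141, 0.329], [-1.0, 0.019, -0.015, 0.031], [0.012, -0.141, -0.99, 1.205], [0.0, 0.0, 0.0, 1.0]]
{'time': 0.1, 'joint_positions': array([-1.25662074,  0.33280574, -0.06470047,  1.4608526 ,  0.02159132,
        1.34986514, -0.08850644]), 'joint_vel': array([ 0.00023266, -0.00236345, -0.00076854, -0.00347499, -0.00118392,
       -0.00085749, -0.0032214 ]), 'joint_torque': array([ 1.32084584e-03, -6.24541998e+01,  2.44250876e-02, -3.90720606e+01,
       -6.15205709e-02,  3.64902243e-02,  4.41590862e-05]), 'ee_pos': array([0.2064175 , 0.58957629, 0.22183758]), 'eef_rot': array([ 1.67587602e-01,  9.85856995e-01, -6.12601767e-04, -8.09573680e-05]), 'ft_force': array([-0.76491937,  0.19754285, -0.53796027]), 'torque': array([-0.04806628, -0.0055148 ,  0.0173228 ]), 'grip_force': 0.0, 'width': 0.08718967019907127}
```

View pics/scene0.png

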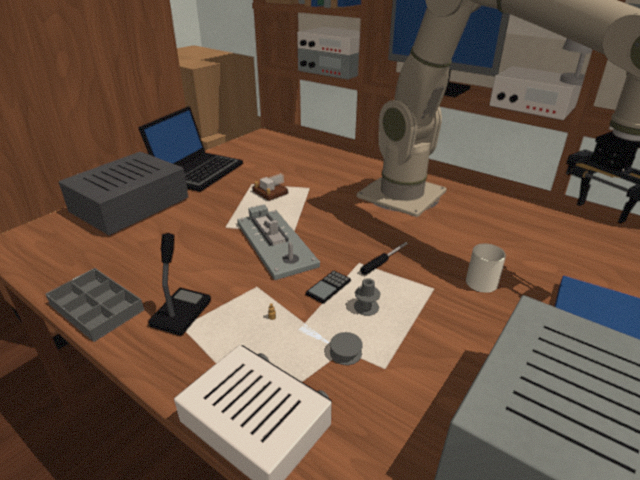

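View pics/top0.png

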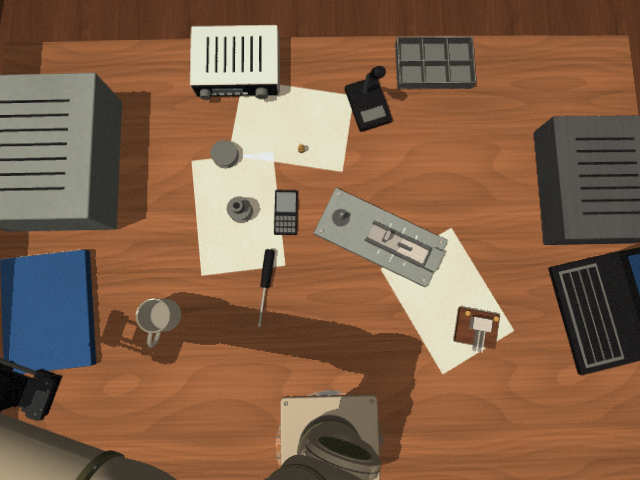

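The top view shows the bobbin at about (239,208), the spare spool at (225,154), the spindle near (341,216) and the shutter tab near (388,237). The scene view has the bobbin at (367,295) and the spindle at (290,250). I'll take enlarged crops next.

```bash
python3 - <<'E'
from h import *
t=cv2.imread('pics/top0.png'); s=cv2.imread('pics/scene0.png')
a=cv2.resize(t[170:300,200:460],None,fx=3,fy=3,interpolation=cv2.INTER_CUBIC)
cv2.imwrite('pics/topc.png',a)
b=cv2.resize(s[190:330,230:400],None,fx=4,fy=4,interpolation=cv2.INTER_CUBIC); cv2.imwrite('pics/scc.png',b)
E
```

```text
(no output)
```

View pics/topc.png

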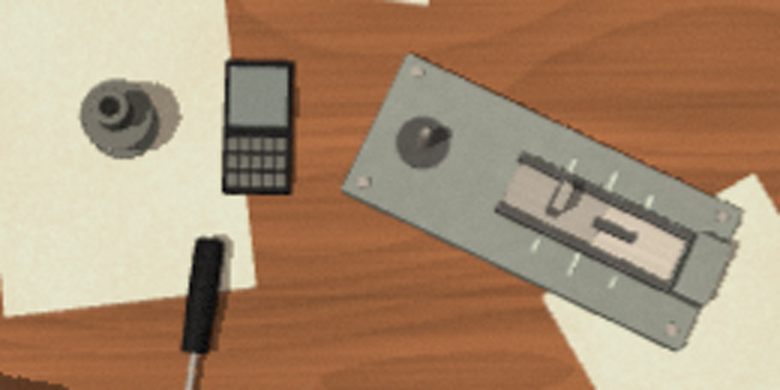

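View pics/scc.png

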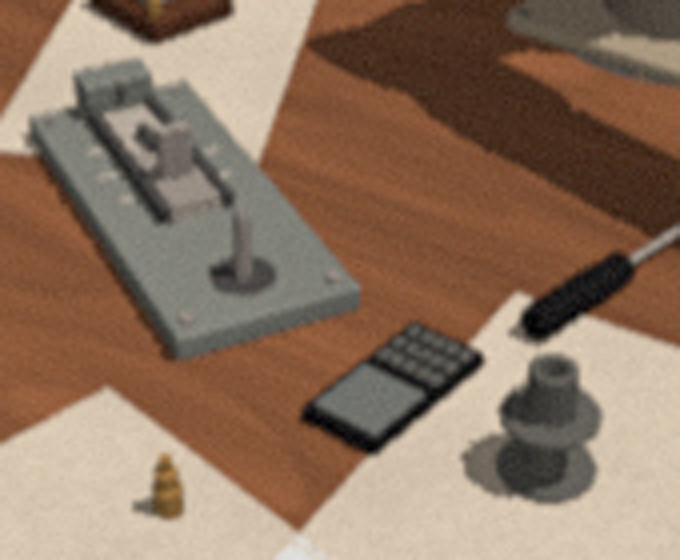

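The crops show the bobbin's collar top at about (237.2,205.4) in the top view and (368.7,281.7) in the scene view. The spindle-foot disc is at (341,217) and (290.7,258.5). The base corners and white marks are also clear.

```bash
python3 - <<'E'
from h import *
t=cam('top'); s=cam('scene')
T=lambda x,y:(200+(x-1)/3,170+(y-1)/3); S=lambda x,y:(230+(x-1.5)/4,190+(y-1.5)/4)
def tri(a,b):
    o,w=ray(t,*a); p,q=ray(s,*b); A=np.c_[w,-q]; k=np.linalg.lstsq(A,p-o,rcond=None)[0]; x,y=o+k[0]*w,p+k[1]*q; return (x+y)/2,np.linalg.norm(x-y)
print('collar',tri(T(112,107),S(554,367)),plane(t,*T(112,107),.077),plane(s,*S(554,367),.077))
print('seat',plane(t,*T(424,141),.02),plane(s,*S(243,274),.02))
print('tip',plane(t,*T(429,129),.072),plane(s,*S(240,208),.072))
P=[plane(t,*T(*c),.02)for c in[(410,56),(343,190),(682,350)]]+[plane(s,*S(*c),.02)for c in [(178,348),(358,290),(30,122)]]
for p in P:print(p)
A,B=P[0],P[1];print(np.linalg.norm(A-B),np.linalg.norm(P[2]-B))
# white marks (top): pairs
for a,b in[((573,165),(535,245)),((611,182),(574,265)),((650,202),(613,283))]:
    p,q=plane(t,*T(*a),.02),plane(t,*T(*b),.02);print('mark',(p+q)/2,p-q)
E
```

```text
collar (array([0.57088046, 0.2096994 , 0.07728457]), np.float64(0.0010786234740571413)) [0.5706747  0.21021354 0.077     ] [0.57085086 0.20906843 0.077     ]
seat [ 0.54913362 -0.03972092  0.02      ] [ 0.54661647 -0.04251518  0.02      ]
tip [ 0.54908154 -0.04085766  0.072     ] [ 0.54636987 -0.04307045  0.072     ]
[ 0.62176486 -0.02998233  0.02      ]
[0.50926442 0.02838549 0.02      ]
[ 0.37162427 -0.24597075  0.02      ]
[ 0.63242862 -0.02387874  0.02      ]
[0.51519941 0.02909806 0.02      ]
[ 0.49161835 -0.29760293  0.02      ]
0.1267404888826481 0.3069465037700014
mark [ 0.4934483  -0.14590686  0.02      ] [ 0.06617308 -0.03419361  0.        ]
mark [ 0.47740338 -0.17717492  0.02      ] [ 0.06846776 -0.03369298  0.        ]
mark [ 0.46095741 -0.20876555  0.02      ] [ 0.06657961 -0.03384406  0.        ]
```

move_arm(
  targets=[
    [[0,0,0],[0,0,0.141],100],
    [[-3.3,-1.13,0],[0,0,0],100],
    [[-3.3,-1.13,0],[0,0,0],100],
    [[-3.3,-1.13,0],[0,0,0],100],
    [[-3.3,-1.13,0],[0,0,0],100],
    [[-3.3,-1.13,0],[0,0,0],100],
    [[-3.3,-1.13,0],[0,0,0],100],
    [[-3.3,-1.13,0],[0,0,0],100],
    [[-3.3,-1.13,0],[0,0,0],100],
    [[-3.3,-1.13,0],[0,0,0],100],
    [[-3.3,-1.13,0.5],[0,0,0],100],
    [[-3.3,-1.13,1],[0,0,0],100],
    [[-3.3,-1.13,1.5],[0,0,0],100],
    [[-3.3,-1.13,2],[0,0,0],100],
    [[-3.3,-1.13,2],[0,0,0],100],
    [[-0.3,0,2],[0,0,0],100],
    [[0,0,0],[0,0,0],100],
    [[0,0,0],[0,0,0],100],
  ],
  grip_force=15,
)

```text
time: 2.45
ee_pos: [0.5466, 0.2364, 0.1333]
eef_rot: [0.236, 0.972, 0.0, 0.0]
ft_force: [-0.2, -0.3, 0.6]
width: 0.0872
grip_force: 0.0
```

move_arm(
  targets=[
    [[-1.7,-0.65,0],[0,0,0],100],
    [[-1.7,-0.6,0],[0,0,0],100],
    [[0,0,1],[0,0,0],100],
    [[0,0,1],[0,0,0],100],
    [[0,0,0],[0,0,0],100],
    [[0,0,0],[0,0,0],100],
  ],
)

```text
time: 3.2
ee_pos: [0.5709, 0.2094, 0.1125]
eef_rot: [0.236, 0.972, 0.0, -0.0]
ft_force: [0.2, -0.1, -0.5]
width: 0.0868
grip_force: 0.0
```

```bash
python3 - <<'E'
from h import *
s=cam('scene'); t=cam('top'); e=r.read_state()['ee_pos'];print(e)
us=proj(s,e);ut=proj(t,e);print(us,ut)
def crop(c,u):
    x,y=int(u[0])-50,int(u[1])-70; print(x,y); return cv2.resize(c['image'][y:y+140,x:x+100],None,fx=4,fy=4,interpolation=cv2.INTER_CUBIC)
cv2.imwrite('pics/g1.png',np.hstack([crop(s,us),crop(t,ut)]))
E
```

```text
[0.57120722 0.20926636 0.11286867]
[369.13490826 268.79131905] [234.95074712 201.87115642]
319 198
184 131
```

View pics/g1.png

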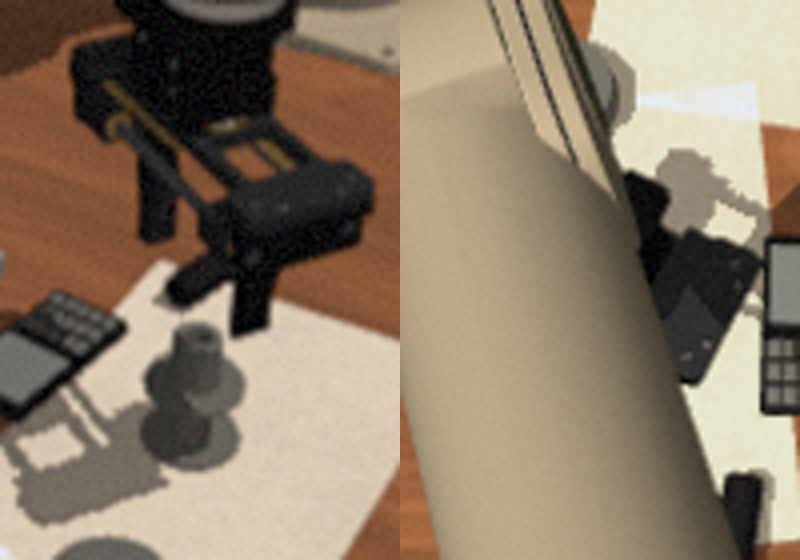

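The scene view shows the open fingers straddling the collar, with their midpoint right above it at about (370,281). I'll descend and grip.

move_arm(
  targets=[
    [[0,0,1.5],[0,0,0],100],
    [[0,0,1.5],[0,0,0],100],
    [[0,0,1.5],[0,0,0],100],
    [[0,0,1.5],[0,0,0],100],
    [[0,0,0],[0,0,0],100],
    [[0,0,0],[0,0,0],0],
    [[0,0,0],[0,0,0],0],
    [[0,0,0],[0,0,0],0],
    [[0,0,0],[0,0,0],0],
    [[0,0,0],[0,0,0],0],
    [[0,0,0],[0,0,0],0],
    [[0,0,0],[0,0,0],0],
    [[0,0,0],[0,0,0],0],
  ],
  grip_force=15,
)

```text
time: 4.92
ee_pos: [0.5712, 0.209, 0.0525]
eef_rot: [0.237, 0.972, 0.0, 0.0]
ft_force: [1.0, 0.1, 0.4]
width: 0.0301
grip_force: 14.9
```

move_arm(
  targets=[
    [[0,0,-1.5],[0,0,0],0],
    [[0,0,-1.5],[0,0,0],0],
    [[0,0,-1.5],[0,0,0],0],
    [[0,0,-1.5],[0,0,0],0],
    [[0,0,-1.5],[0,0,0],0],
    [[0,0,-1.5],[0,0,0],0],
    [[-0.79,-1.94,0],[0,0,0],0],
    [[-0.79,-1.94,0],[0,0,0],0],
    [[-0.79,-1.94,0],[0,0,0],0],
    [[-0.79,-1.94,0],[0,0,0],0],
    [[-0.79,-1.94,0],[0,0,0],0],
    [[-0.79,-1.94,0],[0,0,0],0],
    [[-0.79,-1.94,0],[0,0,0],0],
    [[-0.79,-1.94,0],[0,0,0],0],
    [[-0.79,-1.94,0],[0,0,0],0],
    [[-0.79,-1.94,0],[0,0,0],0],
    [[-0.79,-1.94,0],[0,0,0],0],
    [[-0.79,-1.94,0],[0,0,0],0],
    [[0,0,0],[0,0,0],0],
    [[0,0,0],[0,0,0],0],
  ],
)

```text
time: 7.42
ee_pos: [0.5483, -0.0408, 0.1425]
eef_rot: [0.236, 0.972, 0.0, -0.0]
ft_force: [-0.2, 0.7, -0.3]
width: 0.0299
grip_force: 14.9
```

```bash
python3 - <<'E'
from h import *
s=cam('scene'); t=cam('top'); S=r.read_state(); e=S['ee_pos'];print(e,S['width'])
us=proj(s,e);ut=proj(t,e);print(us,ut)
def crop(c,u):
    x,y=int(u[0])-50,int(u[1])-50; print(x,y); return cv2.resize(c['image'][y:y+100,x:x+100],None,fx=4,fy=4,interpolation=cv2.INTER_CUBIC)
cv2.imwrite('pics/g2.png',np.hstack([crop(s,us),crop(t,ut)]))
E
```

```text
[ 0.54835933 -0.04044398  0.14245954] 0.029697604086849412
[288.99461582 218.74930862] [344.31524035 206.94219727]
238 168
294 156
```

View pics/g2.png

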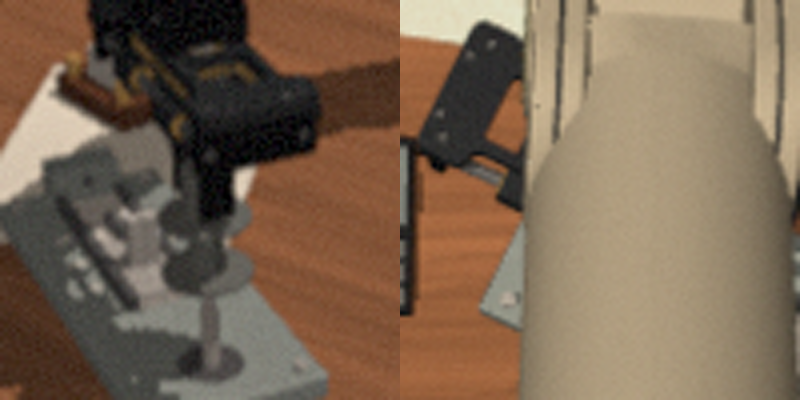

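The top camera is blocked by the arm. The scene view shows the lower flange centre at crop x≈207 and the spindle at ≈209, so they are lined up. I'll lower the bobbin slowly with a lighter grip and watch the force.

move_arm(
  targets=[
    [[0,0,0.5],[0,0,0],0],
    [[0,0,0.5],[0,0,0],0],
    [[0,0,0.5],[0,0,0],0],
    [[0,0,0.4],[0,0,0],0],
    [[0,0,0.4],[0,0,0],0],
    [[0,0,0.4],[0,0,0],0],
    [[0,0,0],[0,0,0],0],
    [[0,0,0],[0,0,0],0],
  ],
  grip_force=8,
)

```text
time: 8.52
ee_pos: [0.5484, -0.0415, 0.1157]
eef_rot: [0.237, 0.972, 0.0, 0.0]
ft_force: [0.4, -0.3, -1.0]
width: 0.0299
grip_force: 7.9
```

move_arm(
  targets=[
    [[0,0,0.4],[0,0,0],0],
    [[0,0,0.4],[0,0,0],0],
    [[0,0,0.4],[0,0,0],0],
    [[0,0,0.4],[0,0,0],0],
    [[0,0,0],[0,0,0],0],
    [[0,0,0],[0,0,0],0],
  ],
)

```text
time: 9.28
ee_pos: [0.5484, -0.0414, 0.0996]
eef_rot: [0.237, 0.972, 0.0, 0.0]
ft_force: [1.5, -0.5, -1.2]
width: 0.0303
grip_force: 7.9
```

move_arm(
  targets=[
    [[0,0,0.4],[0,0,0],0],
    [[0,0,0.4],[0,0,0],0],
    [[0,0,0.4],[0,0,0],0],
    [[0,0,0.4],[0,0,0],0],
    [[0,0,0.4],[0,0,0],0],
    [[0,0,0.3],[0,0,0],0],
    [[0,0,0.2],[0,0,0],0],
    [[0,0,0.2],[0,0,0],0],
    [[0,0,0],[0,0,0],0],
    [[0,0,0],[0,0,0],0],
  ],
)

```text
time: 10.52
ee_pos: [0.5483, -0.0415, 0.0726]
eef_rot: [0.237, 0.972, 0.0, 0.0]
ft_force: [-0.2, 0.2, -1.1]
width: 0.0299
grip_force: 7.9
```

move_arm(
  targets=[
    [[0,0,0.1],[0,0,0],0],
    [[0,0,0],[0,0,0],50],
    [[0,0,0],[0,0,0],70],
    [[0,0,0],[0,0,0],70],
    [[0,0,0],[0,0,0],70],
    [[0,0,0],[0,0,0],70],
    [[0,0,0],[0,0,0],70],
    [[0,0,0],[0,0,0],70],
    [[0,0,-1.5],[0,0,0],70],
    [[0,0,-1.5],[0,0,0],70],
    [[0,0,-1.5],[0,0,0],70],
    [[0,0,-1.5],[0,0,0],70],
    [[0,0,-1],[0,0,0],70],
    [[0,0,0],[0,0,0],70],
  ],
)

```text
time: 12.28
ee_pos: [0.5487, -0.0414, 0.1423]
eef_rot: [0.237, 0.972, 0.0, 0.001]
ft_force: [-1.0, -0.3, -0.5]
width: 0.061
grip_force: 0.0
```

move_arm(
  targets=[
    [[0.02,-1.5,0],[0,0,0],70],
    [[0.01,-1.5,0],[0,0,0],70],
    [[0.01,-1.5,0],[0,0,0],70],
    [[0.01,-1.5,0],[0,0,0],70],
    [[0.01,-1.5,0],[0,0,0],70],
    [[0.01,-1.5,0],[0,0,0],70],
    [[0.01,-1.5,0],[0,0,0],70],
    [[0.02,-1.4,0],[0,0,0],70],
    [[0,0,1.5],[0,0,0],70],
    [[0,0,1.5],[0,0,0],70],
    [[0,0,1],[0,0,0],70],
    [[0,0,0],[0,0,0],70],
    [[0,0,0],[0,0,0],70],
  ],
)

```text
time: 13.9
ee_pos: [0.4929, -0.1465, 0.1017]
eef_rot: [0.236, 0.972, -0.0, 0.0]
ft_force: [-1.2, 0.7, -0.3]
width: 0.0611
grip_force: 0.0
```

```bash
python3 - <<'E'
from h import *
s=cam('scene'); S=r.read_state(); e=S['ee_pos'];print(e,S['width'])
u=np.array([280,225])-[60,70]
cv2.imwrite('pics/g3.png',cv2.resize(s['image'][u[1]:u[1]+120,u[0]:u[0]+120],None,fx=5,fy=5,interpolation=cv2.INTER_CUBIC))
f=lambda p:(proj(s,p)-u)*5+2
print('tcp',f(e),'tabtop',f([.493,-.1465,.0715]),'bob',f([.548,-.0405,.097]))
E
```

```text
[ 0.49305315 -0.14660981  0.10187886] 0.06141440357335373
tcp [265.95758913 284.66124839] tabtop [269.0559893  332.23220038] bob [350.32940746 397.28439424]
```

View pics/g3.png

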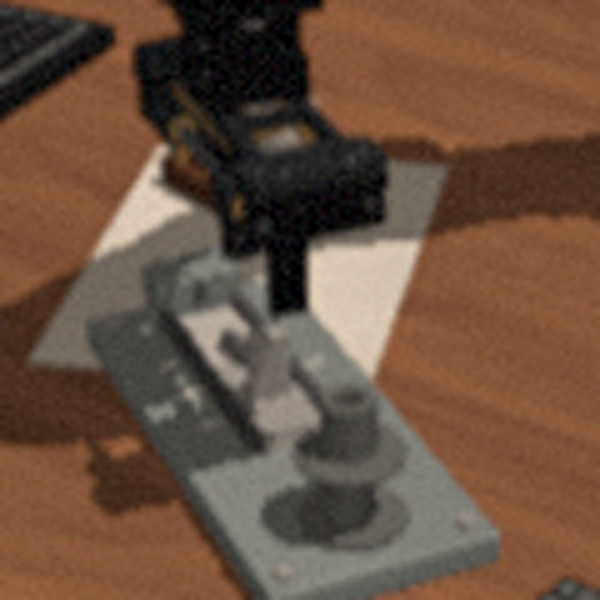

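The bobbin is seated upright on the base, collar top at crop (352,397) as predicted. The tab is under the fingers at crop (268,340). I'll descend and pinch it.

move_arm(
  targets=[
    [[0,0,1.5],[0,0,0],70],
    [[0,0,1.5],[0,0,0],70],
    [[0,0,1.5],[0,0,0],70],
    [[0,0,1],[0,0,0],70],
    [[0,0,0],[0,0,0],70],
    [[0,0,0],[0,0,0],0],
    [[0,0,0],[0,0,0],0],
    [[0,0,0],[0,0,0],0],
    [[0,0,0],[0,0,0],0],
    [[0,0,0],[0,0,0],0],
    [[0,0,0],[0,0,0],0],
    [[0,0,0],[0,0,0],0],
    [[0,0,0],[0,0,0],0],
  ],
  grip_force=30,
)

```text
time: 15.58
ee_pos: [0.4928, -0.1464, 0.0465]
eef_rot: [0.236, 0.972, 0.0, 0.0]
ft_force: [0.6, 1.2, 0.4]
width: 0.0099
grip_force: 30.0
```

move_arm(
  targets=[
    [[0,-0.5,0],[0,0,0],0],
    [[0,-0.5,0],[0,0,0],0],
    [[0,-0.5,0],[0,0,0],0],
    [[0,-0.5,0],[0,0,0],0],
    [[0,-0.5,0],[0,0,0],0],
    [[0,-0.5,0],[0,0,0],0],
    [[0,-0.3,0],[0,0,0],0],
    [[0,-0.2,0],[0,0,0],0],
    [[0,0,0],[0,0,0],0],
    [[0,0,0],[0,0,0],0],
    [[0,0,0],[0,0,0],0],
    [[0,0,0],[0,0,0],0],
  ],
)

```text
time: 17.08
ee_pos: [0.4772, -0.177, 0.0465]
eef_rot: [0.236, 0.972, 0.001, 0.0]
ft_force: [6.4, 6.3, -2.2]
width: 0.0099
grip_force: 30.0
```

```bash
python3 - <<'E'
from h import *
s=cam('scene'); S=r.read_state(); e=S['ee_pos'];print(e,S['width'],S['ft_force'],S['grip_force'])
u=np.array([280,225])-[60,70]
cv2.imwrite('pics/g4.png',cv2.resize(s['image'][u[1]:u[1]+120,u[0]:u[0]+120],None,fx=5,fy=5,interpolation=cv2.INTER_CUBIC))
d=e[:2]-[.4928,-.1464];print('travel',-(d@[.459,.888]))
E
```

```text
[ 0.47725972 -0.17699636  0.04654826] 0.00966557791535278 [ 4.9438372   5.46791159 -2.86164631] 29.991586720570922
travel 0.03430255508611218
```

View pics/g4.png

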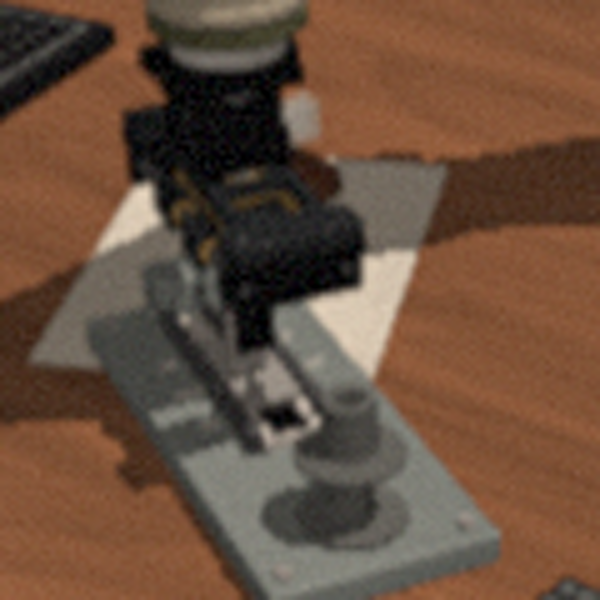

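The window is half uncovered with its black part at crop (285,415), and the bobbin is still seated. Force along the slide is 7–8.5 N and travel is about 34 mm, both matching half travel. I'll hand it in.

```bash
python3 -c "
from bench import r
print(r.close_job())"
```

```text
the job is handed in; nothing more can be done
None
```

The bobbin is seated on the spindle and released, the shutter is being held at about 34 mm (half travel, 35 mm) against the spring, and the job is handed in; no verdict was returned.

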